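# Stand the tipped glaze bottles back in the rack

## Robot

A 6-joint arm with a two-finger parallel gripper is mounted at the origin on the work surface; the furniture and walls round the work are solid. World frame = base frame: x ahead of the robot, y to its left, z up, the work surface at z = 0. Lengths are in m, angles in rad, forces in N, time in s.
With the tool pointing down it reaches from about 0.425 to 0.95 m from the base axis. Payload 3.5 kg.
Tool frame: the origin (TCP) lies at the very end of the fingers, on their centre line; the grasp point (between the pads) lies 19 mm behind it; z points along the fingers, y is the line along which they close (so a half turn about z gives the same grasp; the last joint's range is limited). The gripper opens to 85 mm and grips with 20 to 120 N. Pads are 22 mm wide; open, the fingers measure 114 mm over their backs; the gripper's body (76 mm by 85 mm) begins 54 mm behind the grasp point. The pads swing forward as they close: fully open they stand 13 mm farther back than shut.
Start: joints at [-1.419, 0.286, 1.577, -0, 1.279, -0.15], TCP at [0.201, -0.644, 0.231] pointing down, gripper open.
Joint ranges: [-2.77, 2.77], [-0.9, 2.22], [0.21, 2.48], [-1.53, 4.67], [0.24, 2.81], [-2.84, 2.84]. Speed limits (rad/s): [2.79, 2.79, 3.14, 3.14, 3.14, 3.14].

## Interface

Orientations are given as a unit quaternion [x, y, z, w].
In Python, from workcell import env, cams, ticket gives the robot as it stands. The module is installed in compiled form; this text tells all that it offers.
- The arm moves only by the shell command python3 -m crank 'ROWS'. ROWS is JSON, one flat list of numbers, 7 for each row, row after row: the turn, a rotation vector about the tool's x, y, z normalised to -1 to 1, where 1 is 45 degrees, then the shift along the tool's x, y, z normalised to -1 to 1, where 1 is 500 mm, then the opening, from 0 (shut) to 1 (fully open). A call has 1 to 8 rows; each row is the pose to reach, as a shift and turn from the pose commanded when the call began, along the tool's axes at that moment; what a row does not reach only later rows make up. A row lasts 1/10 s, in which the tool goes at most 50 mm and 8.59 degrees, less where a joint would pass 70% of its speed; a pose out of reach is approached as far as the arm can. A call with a number of a shift or a turn outside -1 to 1 is refused whole. A call with a gripper value outside its range is refused whole. The fingers move at their own pace and stop on an object; the grip force is fixed at half the most. Time passes only in rows, so rows that repeat a pose let the fingers close. It gives the time, the measured TCP pose, the force, the opening and the grip force at its end, in the units of the state.
- env.read_state(): the state, without advancing time (a new reading comes with each control period).
- cams.get_image(name): name is "side" or "top"; returns a dict with "img" (420x560x3 uint8, red, green, blue), "z_map" (420x560 float32, m along the optical axis (not along the pixel's ray), 0 where there is no reading), "intrinsics" (3x3 intrinsics, pixels), "k1" (the pictures are not rectified: a ray, as slopes to the right and down, at radius r is drawn at 1 + k1 r^2 times it, then the intrinsics apply), "camera_from_world" (4x4, takes a point from world to camera coordinates). Camera axes: x right, y down, z forward; pixel columns grow to the right and rows downward; lengths in m; the calibration is good to about 2 mm. A picture is of the moment at which its call begins.
- ticket.hand_in(): hands the job in; it is judged then, once.
The state is a dict: "clock": time; "q": joint angles; "qd": joint speeds; "joint_torque": joint torques, N m; "tool_pos": TCP position; "ee_rot": TCP orientation; "contact_force": force on the tool from outside, world axes, zero at the start; "ft_torque": the same for the moment, N m; "opening": finger opening in m; "gripper_force": force on a finger pad.
Only numpy, scipy, OpenCV 4.12 (cv2) and the standard library are available. Lean on these libraries where they do the work, as an engineer would, in place of code of your own. Each camera call takes 0.05 s, during which the arm holds its last target. There are 200 camera calls.

## Task

Two glaze bottles have toppled: one lies along the lane at the end of the low wooden rack, the other has fallen off and lies on the table in front. Stand both upright, nozzle up, on the rack's lane: one in the empty gap between the standing bottles, one at the end where the toppled one lies now. Leave the three standing bottles standing where they are, and the cups and the tile in place.

Things in the scene. Friction and masses are not known exactly. Their poses are not given: they have to be found in the camera images.
- rack: Fixed wooden rack, 58 x 400 x 52 mm. Origin: centre of underside; z up, y along the lane, x across. Lane floor 40 mm above the origin, 46 mm wide between lips 6 mm thick and 4 mm high; at each end a 10 mm thick stop, 12 mm high. Along y: bottles stand at about +160, +102 and -28 mm; the empty gap is centred near +37 mm; the end place runs from -60 to -170 mm.
- tipped_lane: Squeeze bottle, 87 mm tall: round body 34 mm across and 61 mm tall, then a nozzle 20 mm across. Origin at the centre of its underside, z axis from underside to nozzle. About 0.1 kg. Starts lying in the rack's lane, along it, its underside towards the nearest standing bottle and its nozzle towards the rack's -y end; its axis is 17 mm above the lane floor.
- tipped_table: Squeeze bottle, 87 mm tall: round body 34 mm across and 61 mm tall, then a nozzle 20 mm across. Origin at the centre of its underside, z axis from underside to nozzle. About 0.1 kg. Starts lying on the table in front of the rack, its nozzle roughly towards the robot; its axis is 17 mm above the table.
- stand_a: Squeeze bottle, 87 mm tall: round body 34 mm across and 61 mm tall, then a nozzle 20 mm across. Origin at the centre of its underside, z axis from underside to nozzle. About 0.1 kg. Stands in the lane at its +y end.
- stand_b: Squeeze bottle, 87 mm tall: round body 34 mm across and 61 mm tall, then a nozzle 20 mm across. Origin at the centre of its underside, z axis from underside to nozzle. About 0.1 kg. Stands in the lane, on the +y side of the empty gap.
- stand_c: Squeeze bottle, 87 mm tall: round body 34 mm across and 61 mm tall, then a nozzle 20 mm across. Origin at the centre of its underside, z axis from underside to nozzle. About 0.1 kg. Stands in the lane, between the empty gap and the end place.
- cup: Small terracotta cup, 56 mm across and 58 mm tall, on the table to the robot's right. Origin at the centre of its underside. Bystander.
- cup_big: Small pale cup, 62 mm across and 58 mm tall, on the table to the robot's left. Origin at the centre of its underside. Bystander.
- tile: Flat pale test tile, 46 x 46 x 9 mm, on the table near the robot's left. Origin at the centre of its underside. Bystander.
Not all that is in view belongs to the job. Leave any red look-alike of the stand_b alone.

How it is judged:
By the outcome, as a careful person would: the job done as asked, in the order asked, and still so for the second after the job is handed in, with the robot touching nothing.
It also fails if it takes over 64 s, if anything falls off the work surface, if the arm or the gripper's body presses on something with over 40 N, if the wrist force passes 120 N, or if a joint passes its speed limit or range.

## Working session

There is one attempt and no reset: what is moved stays moved. The work goes in short steps, Python scripts to look and compute and a shell command to move; the robot and the scene stay as the last step left them, time stands still between calls to the robot, and variables do not carry over. Pictures are saved under pics/ and viewed, at most 10 in all, crops included, and the job is handed in when it is done.

```bash
mkdir -p pics; cat > h.py <<'E'
import numpy as np, cv2
from workcell import env, cams, ticket
def grab(n):
    d=cams.get_image(n); np.savez(f'{n}.npz',**{k:np.array(v) for k,v in d.items()}); return d
def load(n): return dict(np.load(f'{n}.npz'))
def rays(d,uv):
    K=np.array(d['intrinsics']); k=float(d['k1'])
    p=cv2.undistortPoints(np.array(uv,float).reshape(-1,1,2),K,np.array([k,0,0,0.]))[:,0]
    T=np.linalg.inv(np.array(d['camera_from_world']))
    r=np.c_[p,np.ones(len(p))]@T[:3,:3].T
    return T[:3,3],r   # r scaled so that depth z multiplies
def onplane(d,uv,z):
    o,r=rays(d,uv); return o+r*((z-o[2])/r[:,2])[:,None]
def bydepth(d,uv):
    o,r=rays(d,uv); uv=np.array(uv,int).reshape(-1,2)
    return o+r*np.array(d['z_map'])[uv[:,1],uv[:,0]][:,None]
def project(d,P):
    T=np.array(d['camera_from_world']); c=np.atleast_2d(P)@T[:3,:3].T+T[:3,3]
    s=c[:,:2]/c[:,2:]; s=s*(1+float(d['k1'])*(s**2).sum(1,keepdims=True))
    K=np.array(d['intrinsics']); return s@K[:2,:2].T+K[:2,2]
def save(d,n,crop=None,f=1):
    im=np.array(d['img'])
    if crop: im=im[crop[1]:crop[3],crop[0]:crop[2]]
    im=cv2.resize(im,None,fx=f,fy=f,interpolation=cv2.INTER_CUBIC); cv2.imwrite(f'pics/{n}.png',im[:,:,::-1])
E
python3 - <<'E'
from h import *
for n in('side','top'):
    d=grab(n); save(d,n+'0')
    T=np.linalg.inv(d['camera_from_world']); print(n,T.round(3).tolist(),d['intrinsics'],d['k1'])
s=env.read_state(); print({k:np.round(v,3) for k,v in s.items()})
E
```

```text
side [[0.976, -0.112, 0.186, 0.346], [-0.216, -0.55, 0.807, -0.804], [0.012, -0.828, -0.561, 0.629], [0.0, 0.0, 0.0, 1.0]] [[500.03156428   0.         282.7355236 ]
 [  0.         500.03156428 205.83832986]
 [  0.           0.           1.        ]] -0.1276947245551278
top [[0.013, -0.996, 0.09, 0.443], [-1.0, -0.014, -0.002, 0.005], [0.003, -0.089, -0.996, 0.952], [0.0, 0.0, 0.0, 1.0]] [[400.28294814   0.         287.71655522]
 [  0.         400.28294814 208.36299979]
 [  0.           0.           1.        ]] -0.0172880295726688
{'clock': np.float64(0.1), 'q': array([-1.419,  0.287,  1.578, -0.   ,  1.279, -0.15 ]), 'qd': array([ 0.001, -0.003, -0.003,  0.001,  0.   , -0.001]), 'joint_torque': array([ 1.000e-03, -4.073e+01, -2.937e+01, -0.000e+00,  3.000e-03,
       -0.000e+00]), 'tool_pos': array([ 0.201, -0.644,  0.23 ]), 'ee_rot': array([ 0.989,  0.15 , -0.   , -0.001]), 'contact_force': array([-0.513, -0.438,  0.022]), 'ft_torque': array([-0.009, -0.027, -0.001]), 'gripper_force': np.float64(0.0), 'opening': np.float64(0.086)}
```

View pics/side0.png

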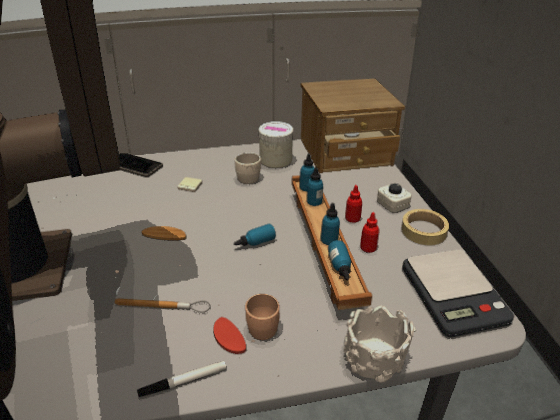

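View pics/top0.png

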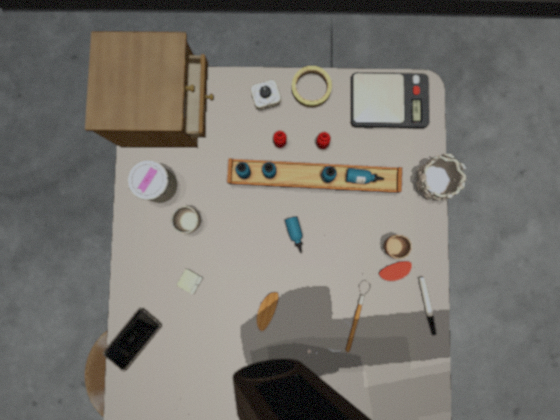

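Side view: the standing teal bottles are at (307,175), (315,188) and (331,225). The toppled lane bottle is at (340,256) and the toppled table bottle at (257,236). Top view: standing (243,170), (269,170), (329,174); lane (364,177); table (294,232).

Candidates for the toppled bottles:
- **Chosen:** the lying teal bottle on the table at top (294,232), and the lying teal one in the lane at top (364,177).
- **Rejected:** the red look-alikes at top (280,138) and (323,140), the orange blob (267,310) and the red blob (395,271).

Next I'll measure both and check the choice in a crop.

```bash
cat >> h.py <<'E'
def teal(d):
    h=cv2.cvtColor(np.array(d['img']),cv2.COLOR_RGB2HSV)
    return cv2.inRange(h,(85,90,20),(115,255,255))
def blobs(d,mn=25):
    n,l,s,c=cv2.connectedComponentsWithStats(cv2.morphologyEx(teal(d),cv2.MORPH_CLOSE,np.ones((3,3),np.uint8)))
    out=[]
    for i in range(1,n):
        if s[i,4]<mn: continue
        v,u=np.nonzero(l==i); P=bydepth(d,np.c_[u,v]); out.append((c[i].round(),s[i,4],P[np.array(d['z_map'])[v,u]>0]))
    return out
E
python3 - <<'E'
from h import *
np.set_printoptions(precision=4,suppress=True)
for n in('side','top'):
    d=load(n)
    for c,a,P in blobs(d):
        m=np.median(P,0); Q=P[np.linalg.norm(P-m,axis=1)<.08]
        w,V=np.linalg.eigh(np.cov(Q[:,:2].T)); 
        print(n,c,a,'med',m,'z',np.percentile(Q[:,2],[2,50,98]),'x',np.percentile(Q[:,0],[2,98]),'y',np.percentile(Q[:,1],[2,98]),'ax',V[:,1])
    h=cv2.cvtColor(d['img'],cv2.COLOR_RGB2HSV)
    m=cv2.inRange(h,(5,90,80),(22,255,255)); v,u=np.nonzero(m); P=bydepth(d,np.c_[u,v])
    k=(abs(P[:,2]-.045)<.012)&(P[:,0]>.45)&(P[:,0]<.75)&(abs(P[:,1])<.3); P=P[k]
    m2=np.zeros_like(m); m2[v[k],u[k]]=255; l=cv2.connectedComponentsWithStats(cv2.dilate(m2,np.ones((5,5))))
    r=cv2.minAreaRect((P[:,:2]*1000).astype(np.float32)); print('rack',n,r,cv2.boxPoints(r),np.percentile(P[:,2],[2,25,50,75,98]))
t=load('top'); s=load('side')
a=cv2.resize(s['img'][165:305,220:400],(720,560)); cv2.imwrite('pics/crop.png',a[:,:,::-1])
# table check
print(bydepth(t,[[340,225],[230,260]]),bydepth(s,[[230,210],[300,280]]))
E
```

```text
side [310. 185.] 542 med [0.6011 0.0397 0.079 ] z [0.0434 0.079  0.0986] x [0.5919 0.6199] y [0.0275 0.1001] ax [-0.0618  0.9981]
side [335. 241.] 800 med [ 0.5966 -0.1057  0.0707] z [0.0476 0.0712 0.0967] x [0.5831 0.6129] y [-0.1842 -0.0911] ax [0.0241 0.9997]
side [260. 235.] 425 med [ 0.4801 -0.0259  0.0252] z [0.0083 0.0252 0.0344] x [0.4526 0.5075] y [-0.0351 -0.0096] ax [-0.9741 -0.2261]
rack side ((619.6065673828125, -37.08245849609375), (565.3535766601562, 190.35623168945312), 69.79113006591797) [[ 432.6388 -269.4789]
 [ 611.2766 -335.2362]
 [ 806.5743  195.314 ]
 [ 627.9365  261.0713]] [0.0351 0.0397 0.0411 0.0441 0.0538]
top [244. 172.] 94 med [0.5983 0.098  0.0922] z [0.0683 0.0922 0.107 ] x [0.5912 0.6134] y [0.09  0.114] ax [-0.571   0.8209]
top [269. 172.] 85 med [0.599  0.0437 0.0929] z [0.0777 0.0929 0.108 ] x [0.5918 0.6125] y [0.0337 0.0576] ax [-0.1846  0.9828]
top [327. 175.] 95 med [ 0.5923 -0.0808  0.093 ] z [0.0762 0.093  0.108 ] x [0.5852 0.6103] y [-0.0967 -0.0714] ax [0.6708 0.7416]
top [359. 175.] 236 med [ 0.5995 -0.1528  0.071 ] z [0.0615 0.071  0.0756] x [0.5867 0.6129] y [-0.1885 -0.1294] ax [0.0545 0.9985]
top [294. 229.] 278 med [ 0.4786 -0.0124  0.03  ] z [0.0235 0.03   0.035 ] x [0.4501 0.5041] y [-0.0267  0.0039] ax [-0.9543 -0.299 ]
rack top ((595.544921875, -84.603271484375), (446.8301696777344, 177.83555603027344), 69.98265838623047) [[ 435.5227 -264.0847]
 [ 602.6151 -324.9586]
 [ 755.5671   94.8781]
 [ 588.4748  155.7521]] [0.0364 0.039  0.0406 0.0431 0.0525]
[[ 0.4909 -0.1226 -0.0011]
 [ 0.4045  0.1373 -0.0018]] [[ 0.4359  0.1088 -0.001 ]
 [ 0.5318 -0.1449  0.0007]]
```

View pics/crop.png

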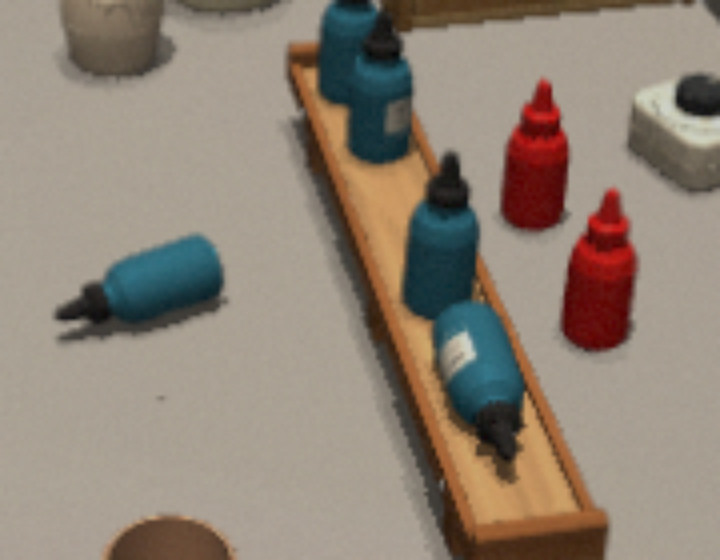

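The crop confirms it: a teal bottle lies on the table with its nozzle towards the robot, and another lies in the lane with its nozzle towards the -y end. The red ones stand apart. Next I'll fit the rack and the two bottle axes.

```bash
python3 - <<'E'
from h import *
np.set_printoptions(precision=4,suppress=True)
d=load('top'); h=cv2.cvtColor(d['img'],cv2.COLOR_RGB2HSV)
m=cv2.inRange(h,(4,70,60),(25,255,255)); roi=np.zeros_like(m); roi[150:202,215:415]=255; m&=roi
m=cv2.morphologyEx(m|(teal(d)&roi),cv2.MORPH_CLOSE,np.ones((9,9),np.uint8))
c=max(cv2.findContours(m,0,1)[0],key=cv2.contourArea)[:,0]
for z in(.044,.052):
    P=onplane(d,c,z)[:,:2]; r=cv2.minAreaRect((P*1000).astype(np.float32)); print('rack',z,r)
# two-view check of rack top corner height via side view: intersect rays
def tri(a,b):
    o1,r1=rays(load('top'),[a]);o2,r2=rays(load('side'),[b]); r1,r2=r1[0],r2[0]
    s=np.linalg.lstsq(np.c_[r1,-r2],o2-o1,rcond=None)[0]; p,q=o1+s[0]*r1,o2+s[1]*r2; return (p+q)/2,np.linalg.norm(p-q)
for n,z0 in(('tab',.017),('lane',.057)):
  for v in('top','side'):
    d=load(v); M=teal(d); C={('tab','top'):(294,229),('tab','side'):(260,235),('lane','top'):(359,177),('lane','side'):(340,256)}[n,v]
    roi=np.zeros_like(M); cv2.circle(roi,C,26 if v=='top' else 20,255,-1); M&=roi
    nn,l,s,c=cv2.connectedComponentsWithStats(cv2.morphologyEx(M,cv2.MORPH_CLOSE,np.ones((3,3),np.uint8))); i=1+np.argmax(s[1:,4])
    c=np.argwhere(l==i)[:,::-1]; P=onplane(d,c,z0)[:,:2]*1000
    print(n,v,s[i],cv2.minAreaRect(P.astype(np.float32)), 'centroid px',c.mean(0), P.mean(0))
print(tri((294,230),(260,235)))
for n in('top','side'):
    d=load(n); print(n,project(d,[[.48,-.014,.017]]))
E
```

```text
rack 0.044 ((602.0842895507812, -57.19989013671875), (400.71368408203125, 59.858734130859375), 87.74984741210938)
rack 0.052 ((600.6849365234375, -56.655181884765625), (397.18280029296875, 59.3312873840332), 87.74983978271484)
tab top [286 217  16  27 278] ((476.3906555175781, -12.745159149169922), (61.15614700317383, 27.948631286621094), 16.582895278930664) centroid px [293.7446 229.    ] [479.1758 -12.1707]
tab side [246 224  29  21 425] ((481.0233154296875, -15.74417495727539), (70.67891693115234, 47.13755798339844), 18.59555435180664) centroid px [260.3224 234.6024] [481.6684 -15.7561]
lane top [347 169  28  14 236] ((600.6464233398438, -161.15907287597656), (61.437496185302734, 28.037233352661133), 87.21244812011719) centroid px [358.9449 174.9534] [ 601.9056 -157.6383]
lane side [325 237  26  34 425] ((599.6720581054688, -148.10507202148438), (91.75218200683594, 34.53502655029297), 85.93226623535156) centroid px [338.8259 253.0824] [ 600.8091 -149.1013]
(array([ 0.4791, -0.0132,  0.0141]), np.float64(0.004415798049082825))
top [[294.5302 228.6477]]
side [[259.3885 234.1204]]
```

```bash
cat > plan.py <<'E'
import sys; from h import *
from scipy.spatial.transform import Rotation as R
np.set_printoptions(precision=3,suppress=True)
def frame(d,x):  # tool z=d, tool x near x
    d=np.array(d,float);d/=np.linalg.norm(d);x=np.array(x,float);x-=d*(x@d);x/=np.linalg.norm(x)
    return R.from_matrix(np.c_[x,np.cross(d,x),d])
def show(g,rot,p0=None,r0=None):  # g: grasp point target; prints row for next move
    s=env.read_state(); p0=s['tool_pos'] if p0 is None else p0; r0=R.from_quat(s['ee_rot']) if r0 is None else r0
    t=np.array(g)+.019*rot.as_matrix()[:,2]
    sh=r0.inv().apply(t-p0)/.5; tr=(r0.inv()*rot).as_rotvec()/(np.pi/4)
    print('row',np.r_[tr,sh],'rows>=',max(np.linalg.norm(sh)*10,np.linalg.norm(tr)*45/8.59).round(1)); return t,rot
def st():
    s=env.read_state(); r=R.from_quat(s['ee_rot']).as_matrix()
    print('t',round(float(s['clock']),2),'p',s['tool_pos'],'d',r[:,2],'x',r[:,0],'q',s['q'],'open',round(float(s['opening']),4),'F',s['contact_force'],round(float(s['gripper_force']),1))
E
python3 - <<'E'
from plan import *
a=np.radians(17.5); ax=np.array([np.cos(a),np.sin(a),0])  # towards underside
al=np.radians(20); d=-np.cos(al)*np.array([0,0,1])+np.sin(al)*ax
g=np.array([.478,-.0135,0])-.0095*ax
r0=R.from_quat(env.read_state()['ee_rot'])
t,r=show([.33,-.33,.2+.019],r0)
t,r=show(np.r_[g[:2],.14],frame(d,ax),t,r)
print(t)
E
```

```text
row [ 0.     0.     0.     0.434 -0.522  0.061] rows>= 6.8
row [-0.002  0.444 -0.005  0.465 -0.516  0.157] rows>= 7.1
[ 0.475 -0.014  0.122]
```

```bash
python3 -m crank '[0,0,0,0.434,-0.522,0.061,1, 0,0,0,0.434,-0.522,0.061,1, 0,0,0,0.434,-0.522,0.061,1, 0,0,0,0.434,-0.522,0.061,1, 0,0,0,0.434,-0.522,0.061,1, 0,0,0,0.434,-0.522,0.061,1, 0,0,0,0.434,-0.522,0.061,1, 0,0,0,0.434,-0.522,0.061,1]'; python3 -c "
from plan import *
st()"
python3 -m crank '[0,0.444,0,0.465,-0.516,0.157,1, 0,0.444,0,0.465,-0.516,0.157,1, 0,0.444,0,0.465,-0.516,0.157,1, 0,0.444,0,0.465,-0.516,0.157,1, 0,0.444,0,0.465,-0.516,0.157,1, 0,0.444,0,0.465,-0.516,0.157,1, 0,0.444,0,0.465,-0.516,0.157,1, 0,0.444,0,0.465,-0.516,0.157,1]'; python3 -c "
from plan import *
st(); save(grab('side'),'s1',(160,100,440,310),2.5)"
```

```text
clock: 0.9
tool_pos: [0.331, -0.3261, 0.1993]
ee_rot: [0.988, 0.153, -0.0, -0.002]
contact_force: [-0.8, 0.3, -0.2]
opening: 0.0853
gripper_force: 0.0
t 0.9 p [ 0.331 -0.326  0.199] d [-0.001  0.003 -1.   ] x [0.953 0.302 0.   ] q [-0.997 -0.161  2.107  0.001  1.199  0.266] open 0.0853 F [-0.765  0.281 -0.163] 0.0
clock: 1.7
tool_pos: [0.4753, -0.0108, 0.1206]
ee_rot: [0.973, 0.151, 0.17, -0.028]
contact_force: [-0.6, -0.2, 0.3]
opening: 0.0855
gripper_force: 0.0
t 1.7 p [ 0.475 -0.011  0.121] d [ 0.323  0.105 -0.941] x [0.896 0.285 0.339] q [-0.351 -0.211  2.335  0.308  0.765  0.716] open 0.0855 F [-0.562 -0.195  0.253] 0.0
```

View pics/s1.png

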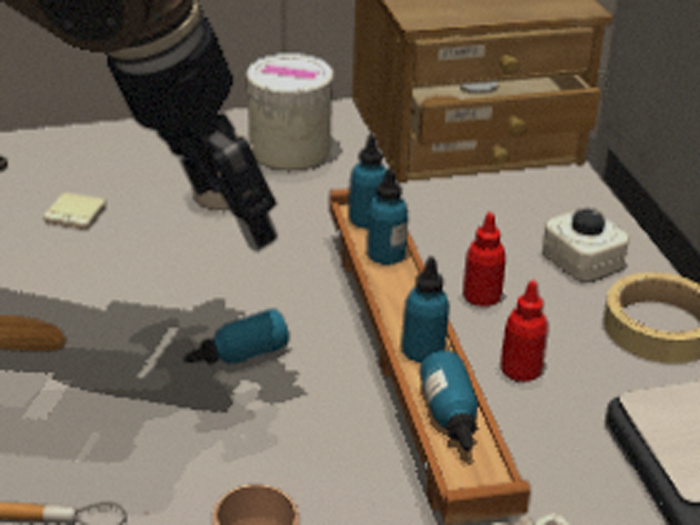

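The picture shows the open gripper above the table bottle: near fingertip at crop (262,245), bottle at (250,335). I'll check how far the open fingertip stands from the reported TCP, then plan the descent.

```bash
python3 - <<'E'
from plan import *
d=load('side'); s=env.read_state(); Rm=R.from_quat(s['ee_rot']).as_matrix()
v,u=np.mgrid[150:205,225:275]; uv=np.c_[u.ravel(),v.ravel()]; P=bydepth(d,uv); L=(P-s['tool_pos'])@Rm
k=(abs(L[:,1])<.07)&(L[:,2]>-.03)&(L[:,2]<.03)&(abs(L[:,0])<.03); print(np.percentile(L[k],[1,50,99],axis=0))
a=np.radians(17.5); ax=np.array([np.cos(a),np.sin(a),0])
al=np.radians(20); dd=-np.cos(al)*np.array([0,0,1])+np.sin(al)*ax
g=np.array([.478,-.0135,0])-.0095*ax; print(g)
show(np.r_[g[:2],.0255],frame(dd,ax))
st()
E
```

```text
[[-0.011 -0.046 -0.03 ]
 [-0.005  0.048 -0.023]
 [ 0.011  0.057 -0.012]]
[ 0.469 -0.016  0.   ]
row [-0.003  0.003  0.002 -0.079  0.004  0.213] rows>= 2.3
t 1.75 p [ 0.475 -0.012  0.121] d [ 0.323  0.104 -0.941] x [0.897 0.284 0.34 ] q [-0.354 -0.212  2.335  0.308  0.766  0.714] open 0.0851 F [-0.196  0.202 -0.26 ] 0.0
```

```bash
python3 -m crank '[0,0,0,-0.079,0.004,0.213,1, 0,0,0,-0.079,0.004,0.213,1, 0,0,0,-0.079,0.004,0.213,1, 0,0,0,-0.079,0.004,0.213,1]'; python3 -c "
from plan import *
st()"
python3 -m crank '[0,0,0,0,0,0,0, 0,0,0,0,0,0,0, 0,0,0,0,0,0,0, 0,0,0,0,0,0,0, 0,0,0,0,0,0,0, 0,0,0,0,0,0,0, 0,0,0,0,0,0,0]'; python3 -c "
from plan import *
st()"
```

```text
clock: 2.15
tool_pos: [0.4731, -0.0183, 0.0058]
ee_rot: [0.974, 0.147, 0.169, -0.027]
contact_force: [0.3, 0.7, 0.6]
opening: 0.0854
gripper_force: 0.0
t 2.15 p [ 0.473 -0.018  0.006] d [ 0.321  0.103 -0.942] x [0.9   0.276 0.337] q [-0.369  0.042  2.375  0.459  0.498  0.523] open 0.0854 F [0.265 0.684 0.591] 0.0
clock: 2.85
tool_pos: [0.4769, -0.0181, 0.0106]
ee_rot: [0.973, 0.148, 0.173, -0.025]
contact_force: [-3.1, -0.1, 6.5]
opening: 0.0309
gripper_force: 59.1
t 2.85 p [ 0.477 -0.018  0.011] d [ 0.33   0.1   -0.939] x [0.896 0.28  0.344] q [-0.365  0.035  2.372  0.459  0.498  0.524] open 0.0309 F [-3.147 -0.133  6.538] 59.1
```

```bash
python3 - <<'E'
from plan import *
st(); s=env.read_state(); r0=R.from_quat(s['ee_rot'])
t,r=show(s['tool_pos']-.019*r0.as_matrix()[:,2]+[0,0,.15],r0)
al=np.radians(20);c,sn=np.cos(al),np.sin(al); n=np.array([0,-1,0]); up=np.array([0,0,1])
rA=frame(-up*c-n*sn,-n); rF=frame(n*c-up*sn,-up); 
t,r=show([.48,-.06,.17],rA,t,r)
mid=rA*R.from_rotvec((rA.inv()*rF).as_rotvec()/2)
t,r=show([.48,-.09,.16],mid,t,r); t,r=show([.48,-.10,.13],rF,t,r)
E
```

```text
t 2.85 p [ 0.477 -0.018  0.011] d [ 0.33   0.1   -0.939] x [0.896 0.28  0.344] q [-0.365  0.035  2.372  0.459  0.498  0.524] open 0.0309 F [-3.147 -0.133  6.538] 59.1
row [ 0.     0.     0.     0.103  0.001 -0.282] rows>= 3.0
row [ 0.557 -0.001 -1.516 -0.02   0.069  0.011] rows>= 8.5
row [ 0.    -1.     0.    -0.09   0.    -0.013] rows>= 5.2
row [ 0.    -1.     0.    -0.02   0.     0.052] rows>= 5.2
```

```bash
python3 -m crank '[0,0,0,0.03,0,-0.09,0, 0,0,0,0.103,0,-0.282,0, 0,0,0,0.103,0,-0.282,0, 0,0,0,0.103,0,-0.282,0, 0,0,0,0.103,0,-0.282,0]' | tail -2
python3 -m crank '[0.279,0,-0.758,0,0,0,0, 0.279,0,-0.758,0,0,0,0, 0.279,0,-0.758,0,0,0,0, 0.279,0,-0.758,0,0,0,0, 0.279,0,-0.758,0,0,0,0, 0.279,0,-0.758,0,0,0,0]' | tail -2
python3 - <<'E'
from plan import *
st()
al=np.radians(20);c,sn=np.cos(al),np.sin(al); n=np.array([0,-1,0]); up=np.array([0,0,1])
rA=frame(-up*c-n*sn,-n); show([.48,-.06,.17],rA); save(grab('side'),'s2',(160,100,440,310),2.5)
E
```

```text
opening: 0.0303
gripper_force: 60.2
opening: 0.0307
gripper_force: 60.2
t 3.95 p [ 0.474 -0.017  0.156] d [ 0.197  0.279 -0.94 ] x [0.56  0.755 0.341] q [-0.435 -0.168  2.226  0.397  1.054  0.008] open 0.0307 F [-0.519 -0.049 -1.217] 60.2
row [ 0.268 -0.002 -0.763 -0.052  0.052 -0.01 ] rows>= 4.2
```

View pics/s2.png

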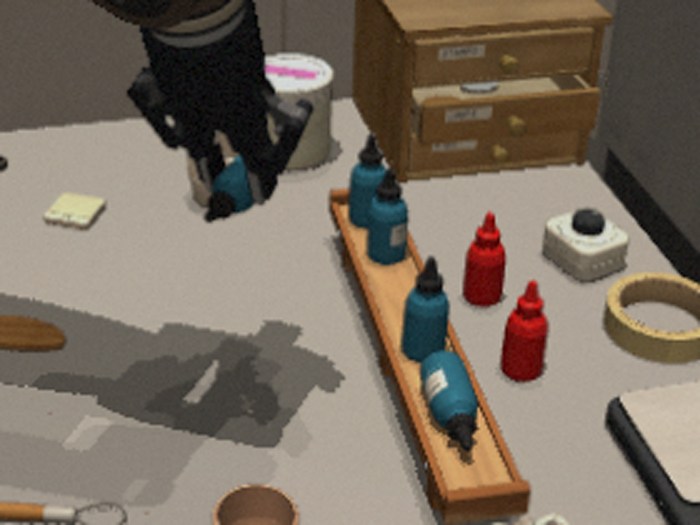

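The bottle is held at crop (232,185), with its nozzle at (217,212). I'll finish the yaw, then pitch it up.

```bash
python3 -m crank '[0.268,0,-0.763,-0.052,0.052,-0.01,0, 0.268,0,-0.763,-0.052,0.052,-0.01,0, 0.268,0,-0.763,-0.052,0.052,-0.01,0, 0.268,0,-0.763,-0.052,0.052,-0.01,0, 0.268,0,-0.763,-0.052,0.052,-0.01,0, 0.268,0,-0.763,-0.052,0.052,-0.01,0]' | tail -2
python3 -c "
from plan import *
st()"
python3 -m crank '[0,-1,0,-0.09,0,-0.013,0, 0,-1,0,-0.09,0,-0.013,0, 0,-1,0,-0.09,0,-0.013,0, 0,-1,0,-0.09,0,-0.013,0, 0,-1,0,-0.09,0,-0.013,0, 0,-1,0,-0.09,0,-0.013,0, 0,-1,0,-0.09,0,-0.013,0]' | tail -2
python3 - <<'E'
from plan import *
st()
al=np.radians(20);c,sn=np.cos(al),np.sin(al); n=np.array([0,-1,0]); up=np.array([0,0,1])
rF=frame(n*c-up*sn,-up); show([.48,-.10,.13],rF)
E
```

```text
opening: 0.0305
gripper_force: 60.2
t 4.6 p [ 0.481 -0.053  0.154] d [ 0.004  0.342 -0.94 ] x [0.    0.94  0.342] q [-0.485 -0.004  2.08   0.327  1.247 -0.617] open 0.0305 F [ 0.178 -0.133 -0.401] 60.2
opening: 0.0302
gripper_force: 60.2
t 5.3 p [ 0.48  -0.097  0.144] d [ 0.004 -0.422 -0.907] x [ 0.001  0.907 -0.422] q [-0.194 -0.026  2.139 -0.513  0.999  0.081] open 0.0302 F [-0.294  0.251 -0.848] 60.2
row [ 0.005 -1.001 -0.003 -0.021 -0.     0.055] rows>= 5.2
```

```bash
python3 -m crank '[0,-1,0,-0.021,0,0.055,0, 0,-1,0,-0.021,0,0.055,0, 0,-1,0,-0.021,0,0.055,0, 0,-1,0,-0.021,0,0.055,0, 0,-1,0,-0.021,0,0.055,0, 0,-1,0,-0.021,0,0.055,0, 0,-1,0,-0.021,0,0.055,0]' | tail -2
python3 - <<'E'
from plan import *
st()
al=np.radians(20);c,sn=np.cos(al),np.sin(al); n=np.array([0,-1,0]); up=np.array([0,0,1])
rF=frame(n*c-up*sn,-up); show([.48,-.10,.13],rF)
d=grab('side'); grab('top'); save(d,'s3',(160,100,440,310),2.5)
s=env.read_state(); g=s['tool_pos']-.019*R.from_quat(s['ee_rot']).as_matrix()[:,2]
for c,a,P in blobs(d):
    Q=P[np.linalg.norm(P-g,axis=1)<.09]
    if len(Q)>50: print(c,len(Q),g,np.percentile(Q,[2,50,98],axis=0), np.linalg.svd(Q-Q.mean(0),full_matrices=False)[2])
E
```

```text
opening: 0.0309
gripper_force: 60.2
t 6.0 p [ 0.481 -0.12   0.123] d [ 0.    -0.939 -0.344] x [ 0.002  0.344 -0.939] q [ 0.028  0.306  2.142 -1.32   1.32   0.853] open 0.0309 F [ 0.33  -0.376 -0.374] 60.2
row [ 0.    -0.003 -0.003  0.001 -0.001 -0.003] rows>= 0.0
[270. 215.] 219 [ 0.482 -0.102  0.132] [[ 0.466 -0.132  0.13 ]
 [ 0.478 -0.126  0.141]
 [ 0.494 -0.113  0.15 ]] [[ 0.993 -0.109 -0.045]
 [ 0.103  0.617  0.781]
 [-0.057 -0.78   0.623]]
[269. 235.] 122 [ 0.482 -0.102  0.132] [[ 0.465 -0.133  0.093]
 [ 0.477 -0.13   0.101]
 [ 0.494 -0.12   0.108]] [[-0.985  0.166 -0.042]
 [ 0.055  0.075 -0.996]
 [-0.163 -0.983 -0.083]]
```

View pics/s3.png

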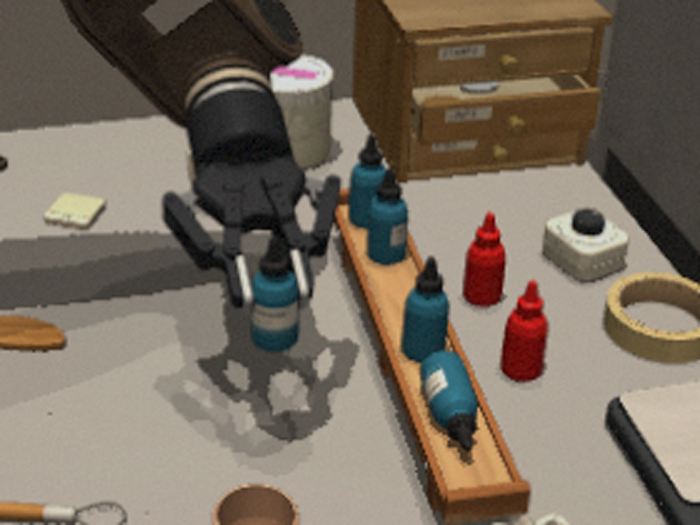

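Upright in the grip: nozzle at crop (277,245), base at (275,347), base height about 0.091. I'll lower it onto the table.

```bash
python3 -m crank '[0,0,0,0.16,0,0.0585,0, 0,0,0,0.16,0,0.0585,0, 0,0,0,0.16,0,0.0585,0, 0,0,0,0.16,0,0.0585,0]' | tail -3
python3 - <<'E'
from plan import *
st(); d=grab('side'); s=env.read_state(); g=s['tool_pos']-.019*R.from_quat(s['ee_rot']).as_matrix()[:,2]
for c,a,P in blobs(d):
    Q=P[np.linalg.norm(P-g,axis=1)<.09]
    if len(Q)>50: print(c,len(Q),g,np.percentile(Q,[1,50,98],axis=0))
E
```

```text
contact_force: [0.7, 0.4, -0.8]
opening: 0.0308
gripper_force: 60.2
t 6.5 p [ 0.482 -0.12   0.041] d [ 0.001 -0.94  -0.341] x [ 0.006  0.341 -0.94 ] q [ 0.027  0.498  2.11  -1.367  1.285  1.019] open 0.0308 F [ 0.694  0.36  -0.785] 60.2
[271. 253.] 196 [ 0.483 -0.102  0.049] [[ 0.468 -0.133  0.047]
 [ 0.48  -0.127  0.059]
 [ 0.496 -0.113  0.067]]
[271. 271.] 104 [ 0.483 -0.102  0.049] [[ 0.467 -0.135  0.009]
 [ 0.48  -0.131  0.018]
 [ 0.497 -0.123  0.026]]
```

```bash
python3 -m crank '[0,0,0,0.006,0,0.002,0, 0,0,0,0.009,0,0.003,0, 0,0,0,0.009,0,0.003,0]' | grep -E 'pos|force'; python3 -m crank '[0,0,0,0.003,0,0.001,0, 0,0,0,0.003,0,0.001,0]' | grep -E 'pos|force'
```

```text
tool_pos: [0.4823, -0.1195, 0.036]
contact_force: [-0.4, -0.6, -1.5]
gripper_force: 60.2
tool_pos: [0.4818, -0.1194, 0.0334]
contact_force: [-0.7, 0.8, -0.8]
gripper_force: 60.2
```

```bash
python3 -m crank '[0,0,0,0.004,0,0.0015,0, 0,0,0,0.004,0,0.0015,0]' | grep -E 'pos|force'; python3 - <<'E'
from plan import *
d=grab('side'); s=env.read_state(); g=s['tool_pos']-.019*R.from_quat(s['ee_rot']).as_matrix()[:,2]
st()
for c,a,P in blobs(d):
    Q=P[np.linalg.norm(P-g,axis=1)<.09]
    if len(Q)>50: print(c,len(Q),g,np.percentile(Q,[1,50,98],axis=0))
E
```

```text
tool_pos: [0.482, -0.1196, 0.0329]
contact_force: [-1.5, 3.7, 6.9]
gripper_force: 60.9
t 7.3 p [ 0.482 -0.12   0.033] d [ 0.002 -0.941 -0.337] x [ 0.005  0.337 -0.941] q [ 0.029  0.519  2.106 -1.372  1.287  1.036] open 0.0311 F [-1.844  3.294  5.9  ] 60.8
[271. 256.] 192 [ 0.482 -0.102  0.039] [[ 0.468 -0.133  0.039]
 [ 0.48  -0.125  0.05 ]
 [ 0.497 -0.112  0.059]]
[271. 274.] 105 [ 0.482 -0.102  0.039] [[ 0.467 -0.134  0.001]
 [ 0.48  -0.13   0.011]
 [ 0.497 -0.12   0.019]]
```

```bash
python3 -m crank '[0,0,0,0,0,0,0.4, 0,0,0,0,0,0,0.7, 0,0,0,0,0,0,1, 0,0,0,0,0,0,1, 0,0,0,0,0,-0.04,1, 0,0,0,0,0,-0.14,1, 0,0,0,0,0,-0.24,1, 0,0,0,0,0,-0.24,1]' | grep -E 'pos|force|open'; python3 - <<'E'
from plan import *
st(); d=grab('side'); t=grab('top'); save(d,'s4',(160,100,440,310),2.5)
for n,d in(('s',d),('t',t)):
  for c,a,P in blobs(d): 
    if abs(np.median(P[:,0])-.48)<.05: print(n,c,a,np.percentile(P,[2,50,98],axis=0))
E
```

```text
tool_pos: [0.4841, -0.0024, 0.0745]
contact_force: [1.0, 0.3, 0.8]
opening: 0.0853
gripper_force: 0.0
t 8.1 p [ 0.484 -0.002  0.075] d [ 0.01  -0.939 -0.343] x [ 0.008  0.343 -0.939] q [ 0.259  0.476  2.033 -1.168  1.43   0.965] open 0.0853 F [1.023 0.277 0.76 ] 0.0
s [270. 256.] 183 [[ 0.468 -0.132  0.04 ]
 [ 0.48  -0.125  0.051]
 [ 0.495 -0.115  0.06 ]]
s [271. 274.] 105 [[ 0.467 -0.133  0.003]
 [ 0.48  -0.13   0.011]
 [ 0.497 -0.122  0.019]]
t [337. 228.] 84 [[ 0.468 -0.123  0.045]
 [ 0.479 -0.106  0.053]
 [ 0.495 -0.098  0.069]]
```

View pics/s4.png

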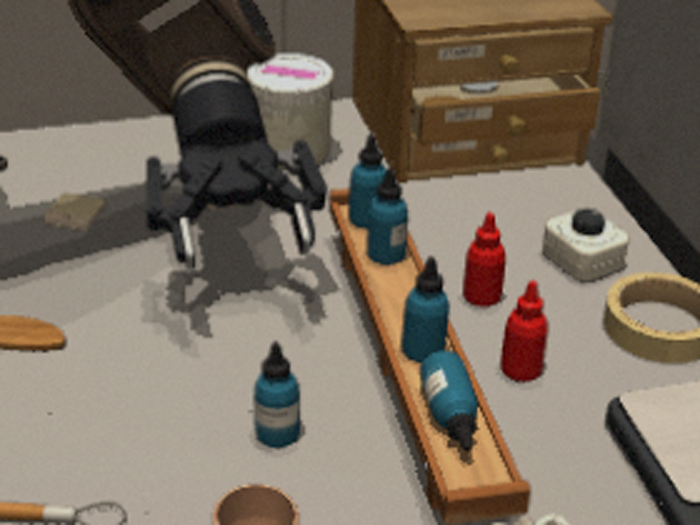

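Standing: nozzle at crop (277,350), base at (277,440), centre about (0.481, -0.1155). I'll regrasp from above, closing across the lane.

```bash
python3 - <<'E'
from plan import *
s=env.read_state(); r0=R.from_quat(s['ee_rot']); D=frame([0,0,-1],[.039,.999,0])
rv=(r0.inv()*D).as_rotvec(); m=r0*R.from_rotvec(rv*.6)
t,r=show([.482,-.03,.19],m); t,r=show([.481,-.1155,.15],D,t,r); t,r=show([.481,-.1155,.046],D,t,r)
E
```

```text
row [ 0.024  0.933  0.025 -0.212  0.001 -0.006] rows>= 4.9
row [ 0.016  0.622  0.017 -0.096  0.001  0.146] rows>= 3.3
row [0.    0.    0.    0.    0.    0.208] rows>= 2.1
```

```bash
python3 -m crank '[0,0.15,0,-0.08,0,-0.002,1, 0.024,0.933,0.025,-0.212,0.001,-0.006,1, 0.024,0.933,0.025,-0.212,0.001,-0.006,1, 0.024,0.933,0.025,-0.212,0.001,-0.006,1, 0.024,0.933,0.025,-0.212,0.001,-0.006,1, 0.024,0.933,0.025,-0.212,0.001,-0.006,1, 0.024,0.933,0.025,-0.212,0.001,-0.006,1]' | grep -E 'pos|contact'
python3 -m crank '[0.016,0.622,0.017,-0.096,0.001,0.146,1, 0.016,0.622,0.017,-0.096,0.001,0.146,1, 0.016,0.622,0.017,-0.096,0.001,0.146,1, 0.016,0.622,0.017,-0.096,0.001,0.146,1, 0.016,0.622,0.017,-0.096,0.001,0.146,1, 0.016,0.622,0.017,-0.096,0.001,0.146,1]' | grep -E 'pos|contact'
python3 - <<'E'
from plan import *
st(); show([.481,-.1155,.046],frame([0,0,-1],[.039,.999,0]))
E
```

```text
tool_pos: [0.4806, -0.0418, 0.1723]
contact_force: [0.6, -0.7, -1.6]
tool_pos: [0.4792, -0.116, 0.1291]
contact_force: [0.8, -0.0, -0.1]
t 9.5 p [ 0.479 -0.116  0.129] d [-0.006 -0.001 -1.   ] x [ 0.042  0.999 -0.001] q [-0.442 -0.002  2.098 -0.003  1.051 -0.399] open 0.0853 F [ 0.787 -0.043 -0.068] 0.0
row [-0.008  0.001 -0.003  0.001  0.005  0.204] rows>= 2.0
```

```bash
python3 -m crank '[0,0,0,0.001,0.004,0.1,1, 0,0,0,0.001,0.004,0.204,1, 0,0,0,0.001,0.004,0.204,1, 0,0,0,0.001,0.004,0.204,1]' | grep -E 'pos|contact'
python3 -m crank '[0,0,0,0,0,0,0, 0,0,0,0,0,0,0, 0,0,0,0,0,0,0, 0,0,0,0,0,0,0, 0,0,0,0,0,0,0, 0,0,0,0,0,0,0]' | grep -E 'pos|contact|open|grip'
python3 - <<'E'
from plan import *
st(); D=frame([0,0,-1],[.039,.999,0]); r0=R.from_quat(env.read_state()['ee_rot'])
d=grab('side'); 
for c,a,P in blobs(d): 
    if abs(np.median(P[:,0])-.48)<.05: print(c,a,np.percentile(P,[2,50,98],axis=0))
t,r=show([.481,-.1155,.165],D); t,r=show([.6025,-.020,.165],D,t,r); t,r=show([.6025,-.020,.091],D,t,r)
E
```

```text
tool_pos: [0.481, -0.1149, 0.0279]
contact_force: [0.4, 0.1, 1.5]
tool_pos: [0.4833, -0.1171, 0.031]
contact_force: [-1.0, 1.1, 5.6]
opening: 0.0308
gripper_force: 58.9
t 10.5 p [ 0.483 -0.117  0.031] d [ 0.001 -0.002 -1.   ] x [ 0.042  0.999 -0.002] q [-0.441  0.167  2.133 -0.002  0.84  -0.398] open 0.0308 F [-1.019  1.097  5.571] 58.9
[272. 256.] 195 [[ 0.47  -0.131  0.039]
 [ 0.482 -0.125  0.051]
 [ 0.499 -0.115  0.06 ]]
[271. 274.] 105 [[ 0.467 -0.133  0.002]
 [ 0.48  -0.13   0.01 ]
 [ 0.496 -0.121  0.019]]
row [ 0.001  0.002 -0.004  0.003 -0.005 -0.23 ] rows>= 2.3
row [0.    0.    0.    0.2   0.235 0.   ] rows>= 3.1
row [0.    0.    0.    0.    0.    0.148] rows>= 1.5
```

```bash
python3 -m crank '[0,0,0,0,0,-0.1,0, 0,0,0,0,0,-0.3,0, 0,0,0,0,0,-0.3,0, 0,0,0,0,0,-0.3,0, 0,0,0,0,0,-0.3,0]' | grep -E 'pos|contact'
python3 -m crank '[0,0,0,0.2,0.235,0,0, 0,0,0,0.2,0.235,0,0, 0,0,0,0.2,0.235,0,0, 0,0,0,0.2,0.235,0,0, 0,0,0,0.2,0.235,0,0, 0,0,0,0.2,0.235,0,0]' | grep -E 'pos|contact|open'
python3 - <<'E'
from plan import *
st(); D=frame([0,0,-1],[.039,.999,0])
d=grab('side'); t=grab('top'); g=env.read_state()['tool_pos']
for d in (d,t):
  for c,a,P in blobs(d):
    Q=P[(np.linalg.norm(P-g,axis=1)<.08)&(P[:,2]>.13)]
    if len(Q)>30: print(c,a,np.percentile(Q,[1,50,99],axis=0))
t,r=show([.6025,-.020,.100],D)
E
```

```text
tool_pos: [0.4832, -0.1168, 0.1811]
contact_force: [0.0, 1.2, -0.7]
tool_pos: [0.6023, -0.0216, 0.1767]
contact_force: [0.3, 1.5, -0.6]
opening: 0.0304
t 11.65 p [ 0.602 -0.022  0.177] d [-0.006 -0.    -1.   ] x [ 0.042  0.999 -0.   ] q [-0.203  0.182  1.804 -0.001  1.161 -0.161] open 0.0304 F [ 0.273  1.514 -0.611] 60.1
[325. 154.] 163 [[ 0.589 -0.036  0.186]
 [ 0.601 -0.031  0.196]
 [ 0.616 -0.019  0.206]]
[312. 182.] 680 [[ 0.585 -0.038  0.148]
 [ 0.596 -0.033  0.157]
 [ 0.614 -0.021  0.165]]
row [-0.004  0.001 -0.005  0.004  0.     0.194] rows>= 1.9
```

```bash
python3 -m crank '[0,0,0,0.004,0,0.06,0, 0,0,0,0.004,0,0.12,0, 0,0,0,0.004,0,0.19,0, 0,0,0,0.004,0,0.192,0, 0,0,0,0.004,0,0.192,0]' | grep -E 'pos|contact'
python3 -m crank '[0,0,0,0,0,0.012,0, 0,0,0,0,0,0.012,0]' | grep -E 'pos|contact'
python3 -m crank '[0,0,0,0,0,0.005,0, 0,0,0,0,0,0.005,0]' | grep -E 'pos|contact'
python3 - <<'E'
from plan import *
d=grab('side');save(d,'s5',(260,120,400,300),3)
E
```

```text
tool_pos: [0.6031, -0.02, 0.0826]
contact_force: [0.3, 0.4, 0.6]
tool_pos: [0.6049, -0.0198, 0.0784]
contact_force: [-0.5, 0.9, -1.2]
tool_pos: [0.6043, -0.0194, 0.0749]
contact_force: [-0.2, -0.6, -1.2]
```

View pics/s5.png

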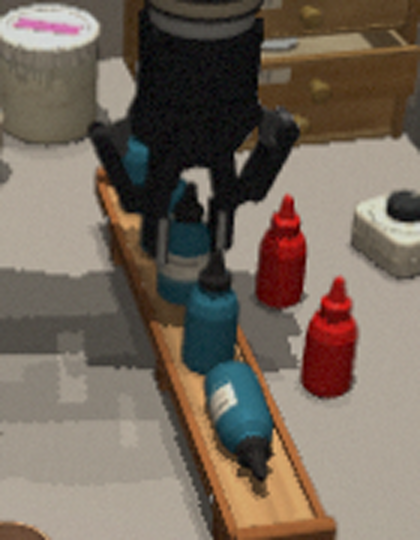

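The bottle is between the lips in the gap, base near crop (180,300), and nothing else is touched. I'll go down to contact.

```bash
for i in 1; do python3 -m crank '[0,0,0,0,0,0.005,0, 0,0,0,0,0,0.005,0]' | grep -E 'pos|contact'; done
python3 -m crank '[0,0,0,0,0,0.004,0, 0,0,0,0,0,0.004,0]' | grep -E 'pos|contact'
```

```text
tool_pos: [0.6037, -0.0193, 0.0714]
contact_force: [0.4, 0.5, 0.2]
tool_pos: [0.604, -0.0194, 0.0711]
contact_force: [-2.8, -0.3, 6.2]
```

```bash
python3 -m crank '[0,0,0,0,0,0,0.3, 0,0,0,0,0,0,0.6, 0,0,0,0,0,0,0.7, 0,0,0,0,0,0,0.7, 0,0,0,0,0,-0.06,0.7, 0,0,0,0,0,-0.16,0.7, 0,0,0,0,0,-0.26,0.8, 0,0,0,0,0,-0.26,1]' | grep -E 'pos|contact|open'
python3 - <<'E'
from plan import *
st(); al=np.radians(15);c,s=np.cos(al),np.sin(al); u=np.array([.039,.999,0]); up=np.array([0,0,1])
rA=frame(-up*c+u*s,u); g=np.array([.600,-.160,0])-.011*u
t,r=show(np.r_[g[:2],.14],rA); t,r=show(np.r_[g[:2],.067],rA,t,r)
d=grab('side');e=grab('top')
for d in(d,e):
  for c,a,P in blobs(d): print(c,a,np.percentile(P,[2,50,98],axis=0).ravel())
E
```

```text
tool_pos: [0.609, -0.0202, 0.2095]
contact_force: [1.4, -0.1, 0.7]
opening: 0.0806
t 13.9 p [ 0.609 -0.02   0.209] d [ 0.015 -0.004 -1.   ] x [ 0.042  0.999 -0.003] q [-0.199  0.154  1.774 -0.001  1.198 -0.157] open 0.0806 F [ 1.359 -0.128  0.667] 0.0
row [ 0.02   0.337 -0.001 -0.292 -0.009  0.176] rows>= 3.4
row [ 0.     0.     0.    -0.038  0.     0.141] rows>= 1.5
[312. 187.] 624 [ 0.588 -0.033  0.045  0.599  0.037  0.086  0.616  0.099  0.121]
[333. 239.] 876 [ 0.583 -0.187  0.045  0.596 -0.104  0.07   0.613 -0.028  0.097]
[359. 175.] 236 [ 0.586 -0.188  0.061  0.599 -0.153  0.071  0.611 -0.13   0.075]
```

```bash
python3 -m crank '[0.02,0.337,0,-0.1,-0.003,0,1, 0.02,0.337,0,-0.2,-0.006,0.05,1, 0.02,0.337,0,-0.292,-0.009,0.176,1, 0.02,0.337,0,-0.292,-0.009,0.176,1, 0.02,0.337,0,-0.292,-0.009,0.176,1, 0.02,0.337,0,-0.292,-0.009,0.176,1, 0.02,0.337,0,-0.292,-0.009,0.176,1]' | grep -E 'pos|contact|open'
python3 - <<'E'
from plan import *
st(); al=np.radians(15);c,s=np.cos(al),np.sin(al); u=np.array([.039,.999,0]); up=np.array([0,0,1])
rA=frame(-up*c+u*s,u); g=np.array([.600,-.160,0])-.011*u
t,r=show(np.r_[g[:2],.067],rA)
d=grab('top')
for c,a,P in blobs(d): print(c,a,np.percentile(P,[2,50,98],axis=0).ravel())
E
```

```text
tool_pos: [0.5939, -0.1641, 0.1126]
contact_force: [-0.3, -0.1, 1.6]
opening: 0.0852
t 14.7 p [ 0.594 -0.164  0.113] d [-0.005  0.261 -0.965] x [0.042 0.964 0.261] q [-0.527  0.334  1.763  0.243  1.194 -0.592] open 0.0852 F [-0.279 -0.137  1.646] 0.0
row [-0.02  -0.003 -0.005 -0.037  0.014  0.122] rows>= 1.3
[244. 172.] 94 [0.591 0.09  0.068 0.598 0.098 0.092 0.612 0.114 0.108]
[269. 172.] 81 [0.592 0.034 0.079 0.599 0.043 0.093 0.614 0.057 0.108]
[296. 174.] 78 [ 0.587 -0.027  0.083  0.593 -0.013  0.093  0.606 -0.003  0.108]
[327. 175.] 92 [ 0.585 -0.097  0.077  0.592 -0.081  0.093  0.608 -0.072  0.107]
[359. 175.] 236 [ 0.586 -0.189  0.061  0.599 -0.153  0.071  0.611 -0.13   0.075]
```

The gap bottle now stands, with the same height profile (top shoulder 0.108) as its neighbours. Now I'll grasp the lane bottle.

```bash
python3 -m crank '[-0.02,0,0,-0.015,0.014,0.05,1, -0.02,0,0,-0.037,0.014,0.122,1, -0.02,0,0,-0.037,0.014,0.122,1, -0.02,0,0,-0.037,0.014,0.122,1]' | grep -E 'pos|contact|open'
python3 -m crank '[0,0,0,0,0,0,0, 0,0,0,0,0,0,0, 0,0,0,0,0,0,0, 0,0,0,0,0,0,0, 0,0,0,0,0,0,0, 0,0,0,0,0,0,0, 0,0,0,0,0,0,0]' | grep -E 'pos|contact|open|grip'
python3 - <<'E'
from plan import *
st(); s=env.read_state(); r0=R.from_quat(s['ee_rot'])
t,r=show(s['tool_pos']-.019*r0.as_matrix()[:,2]+[0,0,.12],r0)
E
```

```text
tool_pos: [0.5995, -0.1663, 0.0489]
contact_force: [1.2, -0.4, 0.8]
opening: 0.0852
tool_pos: [0.6, -0.1678, 0.0496]
contact_force: [-1.8, -0.5, 6.2]
opening: 0.0303
gripper_force: 59.5
t 15.85 p [ 0.6   -0.168  0.05 ] d [ 0.011  0.26  -0.965] x [0.042 0.965 0.26 ] q [-0.53   0.424  1.776  0.264  1.081 -0.627] open 0.0303 F [-1.836 -0.507  6.196] 59.5
row [ 0.     0.     0.     0.063 -0.    -0.232] rows>= 2.4
```

```bash
python3 -m crank '[0,0,0,0.02,0,-0.07,0, 0,0,0,0.063,0,-0.232,0, 0,0,0,0.063,0,-0.232,0, 0,0,0,0.063,0,-0.232,0, 0,0,0,0.063,0,-0.232,0]' | grep -E 'pos|contact|open'
python3 - <<'E'
from plan import *
st()
al=np.radians(15);c,sn=np.cos(al),np.sin(al); n=np.array([0,-1,0]); up=np.array([0,0,1])
rA=frame(-up*c-n*sn,-n); rF=frame(n*c-up*sn,-up); mid=rA*R.from_rotvec((rA.inv()*rF).as_rotvec()/2)
t,r=show([.48,-.10,.18],rA); t,r=show([.48,-.10,.16],mid,t,r); t,r=show([.48,-.10,.13],rF,t,r)
E
```

```text
tool_pos: [0.5995, -0.1673, 0.1686]
contact_force: [0.2, 0.2, -2.1]
opening: 0.031
t 16.35 p [ 0.6   -0.167  0.169] d [ 0.011  0.26  -0.966] x [0.042 0.965 0.26 ] q [-0.529  0.276  1.725  0.243  1.275 -0.572] open 0.031 F [ 0.205  0.169 -2.1  ] 60.1
row [ 0.014 -0.002 -0.054  0.125 -0.245  0.048] rows>= 2.8
row [ 0.    -1.     0.    -0.037  0.     0.028] rows>= 5.2
row [ 0.    -1.     0.     0.003  0.     0.041] rows>= 5.2
```

```bash
python3 -m crank '[0.014,0,-0.054,0.125,-0.245,0.048,0, 0.014,0,-0.054,0.125,-0.245,0.048,0, 0.014,0,-0.054,0.125,-0.245,0.048,0, 0.014,0,-0.054,0.125,-0.245,0.048,0, 0.014,0,-0.054,0.125,-0.245,0.048,0]' | grep -E 'pos|contact|open'
python3 -m crank '[0,-1,0,-0.037,0,0.028,0, 0,-1,0,-0.037,0,0.028,0, 0,-1,0,-0.037,0,0.028,0, 0,-1,0,-0.037,0,0.028,0, 0,-1,0,-0.037,0,0.028,0, 0,-1,0,-0.037,0,0.028,0, 0,-1,0,-0.037,0,0.028,0]' | grep -E 'pos|contact|open'
python3 -m crank '[0,-1,0,0.003,0,0.041,0, 0,-1,0,0.003,0,0.041,0, 0,-1,0,0.003,0,0.041,0, 0,-1,0,0.003,0,0.041,0, 0,-1,0,0.003,0,0.041,0, 0,-1,0,0.003,0,0.041,0, 0,-1,0,0.003,0,0.041,0]' | grep -E 'pos|contact|open'
python3 - <<'E'
from plan import *
st(); d=grab('side'); save(d,'s6',(160,100,440,310),2.5)
s=env.read_state(); g=s['tool_pos']-.019*R.from_quat(s['ee_rot']).as_matrix()[:,2]
for c,a,P in blobs(d):
    Q=P[np.linalg.norm(P-g,axis=1)<.09]
    if len(Q)>50: print(c,len(Q),g,np.percentile(Q,[1,50,98],axis=0))
E
```

```text
tool_pos: [0.4783, -0.0942, 0.1593]
contact_force: [-0.3, 0.7, -0.4]
opening: 0.0303
tool_pos: [0.4805, -0.1083, 0.1417]
contact_force: [0.6, 0.7, -1.8]
opening: 0.0307
tool_pos: [0.4799, -0.1186, 0.1229]
contact_force: [-0.2, 0.1, -1.2]
opening: 0.0306
t 18.25 p [ 0.48  -0.119  0.123] d [-0.003 -0.965 -0.264] x [-0.004  0.264 -0.965] q [ 0.043  0.354  2.134 -1.371  1.387  0.9  ] open 0.0306 F [-0.234  0.07  -1.235] 60.2
[270. 226.] 426 [ 0.481 -0.1    0.129] [[ 0.465 -0.131  0.086]
 [ 0.481 -0.126  0.123]
 [ 0.495 -0.114  0.142]]
```

View pics/s6.png

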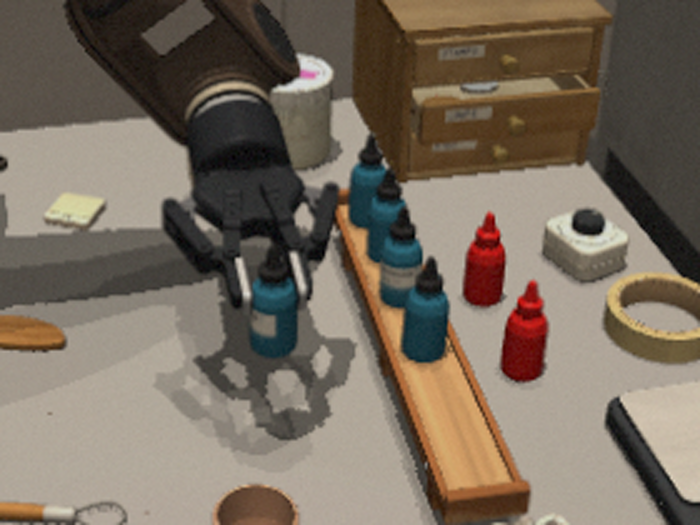

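The bottle is upright in the grip (nozzle crop (275,260), base (275,352)). The rack now has four standing bottles. Lowering.

```bash
python3 -m crank '[0,0,0,0.1505,0,0.0412,0, 0,0,0,0.1505,0,0.0412,0, 0,0,0,0.1505,0,0.0412,0, 0,0,0,0.1505,0,0.0412,0]' | grep -E 'pos|contact'
python3 -m crank '[0,0,0,0.006,0,0.0015,0, 0,0,0,0.006,0,0.0015,0]' | grep -E 'pos|contact'
python3 -c "
from plan import *
st(); d=grab('side'); s=env.read_state(); g=s['tool_pos']
for c,a,P in blobs(d):
    Q=P[np.linalg.norm(P-g,axis=1)<.09]
    if len(Q)>50: print(c,len(Q),np.percentile(Q,[1,50,98],axis=0))"
```

```text
tool_pos: [0.4808, -0.1192, 0.0482]
contact_force: [0.9, 0.5, -1.8]
tool_pos: [0.481, -0.1186, 0.0454]
contact_force: [0.1, -0.1, -0.1]
t 18.9 p [ 0.481 -0.119  0.045] d [ 0.    -0.965 -0.261] x [ 0.002  0.261 -0.965] q [ 0.044  0.536  2.099 -1.403  1.361  1.055] open 0.0306 F [ 0.07  -0.137 -0.142] 60.2
[271. 260.] 360 [[ 0.466 -0.131  0.008]
 [ 0.482 -0.126  0.046]
 [ 0.495 -0.112  0.064]]
```

```bash
python3 -m crank '[0,0,0,0.007,0,0.002,0, 0,0,0,0.007,0,0.002,0]' | grep -E 'pos|contact'
python3 -m crank '[0,0,0,0.004,0,0.001,0, 0,0,0,0.004,0,0.001,0]' | grep -E 'pos|contact'
```

```text
tool_pos: [0.4798, -0.1185, 0.0401]
contact_force: [1.1, 0.1, -1.3]
tool_pos: [0.48, -0.1186, 0.0394]
contact_force: [-1.7, 2.6, 5.5]
```

Contact felt. I'll release and retreat along the tool.

```bash
python3 -m crank '[0,0,0,0,0,0,0.4, 0,0,0,0,0,0,0.7, 0,0,0,0,0,0,1, 0,0,0,0,0,0,1, 0,0,0,0,0,-0.04,1, 0,0,0,0,0,-0.14,1, 0,0,0,0,0,-0.24,1, 0,0,0,0,0,-0.24,1]' | grep -E 'pos|contact|open'; python3 - <<'E'
from plan import *
st(); d=grab('side'); t=grab('top')
for n,d in(('s',d),('t',t)):
  for c,a,P in blobs(d): 
    if abs(np.median(P[:,0])-.48)<.05: print(n,c,a,np.percentile(P,[2,50,98],axis=0))
s=env.read_state(); r0=R.from_quat(s['ee_rot']); D=frame([0,0,-1],[.039,.999,0])
rv=(r0.inv()*D).as_rotvec(); m=r0*R.from_rotvec(rv*.6)
t,r=show([.482,-.03,.19],m); t,r=show([.481,-.1145,.15],D,t,r)
E
```

```text
tool_pos: [0.4822, 0.0018, 0.0711]
contact_force: [0.7, -0.3, 0.0]
opening: 0.0854
t 20.15 p [0.482 0.002 0.071] d [ 0.007 -0.965 -0.262] x [ 0.002  0.263 -0.965] q [ 0.279  0.532  2.015 -1.2    1.498  1.003] open 0.0854 F [ 0.726 -0.31   0.029] 0.0
s [270. 262.] 361 [[ 0.466 -0.13   0.003]
 [ 0.481 -0.125  0.042]
 [ 0.493 -0.113  0.059]]
t [336. 229.] 82 [[ 0.468 -0.121  0.046]
 [ 0.478 -0.104  0.054]
 [ 0.493 -0.095  0.071]]
row [ 0.02   0.998  0.027 -0.221  0.003  0.019] rows>= 5.2
row [ 0.014  0.665  0.018 -0.088  0.001  0.149] rows>= 3.5
```

```bash
python3 -m crank '[0,0.15,0,-0.08,0,0,1, 0.02,0.998,0.027,-0.221,0.003,0.019,1, 0.02,0.998,0.027,-0.221,0.003,0.019,1, 0.02,0.998,0.027,-0.221,0.003,0.019,1, 0.02,0.998,0.027,-0.221,0.003,0.019,1, 0.02,0.998,0.027,-0.221,0.003,0.019,1, 0.02,0.998,0.027,-0.221,0.003,0.019,1, 0.02,0.998,0.027,-0.221,0.003,0.019,1]' | grep -E 'pos|contact'
python3 -m crank '[0.014,0.665,0.018,-0.088,0.001,0.149,1, 0.014,0.665,0.018,-0.088,0.001,0.149,1, 0.014,0.665,0.018,-0.088,0.001,0.149,1, 0.014,0.665,0.018,-0.088,0.001,0.149,1, 0.014,0.665,0.018,-0.088,0.001,0.149,1, 0.014,0.665,0.018,-0.088,0.001,0.149,1]' | grep -E 'pos|contact'
python3 - <<'E'
from plan import *
st(); show([.480,-.1135,.046],frame([0,0,-1],[.039,.999,0]))
E
```

```text
tool_pos: [0.4805, -0.0419, 0.1725]
contact_force: [0.2, -0.1, -0.0]
tool_pos: [0.4795, -0.1156, 0.1294]
contact_force: [-0.0, 0.5, 0.4]
t 21.65 p [ 0.479 -0.116  0.129] d [-0.005 -0.001 -1.   ] x [ 0.041  0.999 -0.001] q [-0.441 -0.003  2.098 -0.003  1.05  -0.398] open 0.0855 F [-0.011  0.547  0.446] 0.0
row [-0.006  0.002 -0.003  0.005  0.002  0.205] rows>= 2.0
```

```bash
python3 -m crank '[0,0,0,0.005,0.002,0.1,1, 0,0,0,0.005,0.002,0.204,1, 0,0,0,0.005,0.002,0.204,1, 0,0,0,0.005,0.002,0.204,1]' | grep -E 'pos|contact'
python3 -m crank '[0,0,0,0,0,0,0, 0,0,0,0,0,0,0, 0,0,0,0,0,0,0, 0,0,0,0,0,0,0, 0,0,0,0,0,0,0, 0,0,0,0,0,0,0]' | grep -E 'pos|contact|open|grip'
python3 -m crank '[0,0,0,0,0,-0.1,0, 0,0,0,0,0,-0.3,0, 0,0,0,0,0,-0.3,0, 0,0,0,0,0,-0.3,0, 0,0,0,0,0,-0.3,0]' | grep -E 'pos|contact'
python3 - <<'E'
from plan import *
st(); D=frame([0,0,-1],[.039,.999,0]); show([.5965,-.172,.199],D)
E
```

```text
tool_pos: [0.4802, -0.112, 0.0278]
contact_force: [0.3, 0.2, 0.8]
tool_pos: [0.4824, -0.1143, 0.031]
contact_force: [-3.2, 0.6, 8.2]
opening: 0.0306
gripper_force: 58.6
tool_pos: [0.4823, -0.114, 0.1808]
contact_force: [0.1, 0.2, -1.4]
t 23.15 p [ 0.482 -0.114  0.181] d [ 0.003 -0.002 -1.   ] x [ 0.041  0.999 -0.002] q [-0.437 -0.068  2.058 -0.001  1.148 -0.395] open 0.0305 F [ 0.127  0.197 -1.357] 59.8
row [ 0.004  0.003 -0.003 -0.106  0.233  0.003] rows>= 2.6
```

```bash
python3 -m crank '[0,0,0,-0.106,0.233,0,0, 0,0,0,-0.106,0.233,0,0, 0,0,0,-0.106,0.233,0,0, 0,0,0,-0.106,0.233,0,0, 0,0,0,-0.106,0.233,0,0]' | grep -E 'pos|contact|open'
python3 - <<'E'
from plan import *
st(); g=env.read_state()['tool_pos']
for d in (grab('side'),grab('top')):
  for c,a,P in blobs(d):
    Q=P[(np.linalg.norm(P-g,axis=1)<.08)&(P[:,2]>.13)]
    if len(Q)>30: print(c,a,np.percentile(Q,[1,50,99],axis=0))
show([.5975,-.172,.199-.096],frame([0,0,-1],[.039,.999,0]))
E
```

```text
tool_pos: [0.5943, -0.1708, 0.1755]
contact_force: [0.2, -0.0, -1.1]
opening: 0.0309
t 23.65 p [ 0.594 -0.171  0.176] d [-0.007  0.002 -1.   ] x [0.041 0.999 0.002] q [-0.443  0.217  1.766 -0.001  1.166 -0.402] open 0.0309 F [ 0.218 -0.019 -1.106] 59.8
[336. 218.] 932 [[ 0.576 -0.187  0.148]
 [ 0.593 -0.181  0.182]
 [ 0.609 -0.167  0.204]]
row [-0.006 -0.001 -0.003 -0.003  0.008  0.185] rows>= 1.9
```

```bash
python3 -m crank '[0,0,0,-0.003,0.008,0.06,0, 0,0,0,-0.003,0.008,0.12,0, 0,0,0,-0.003,0.008,0.186,0, 0,0,0,-0.003,0.008,0.19,0, 0,0,0,-0.003,0.008,0.19,0]' | grep -E 'pos|contact'
python3 -m crank '[0,0,0,0,0,0.012,0, 0,0,0,0,0,0.012,0]' | grep -E 'pos|contact'
python3 -m crank '[0,0,0,0,0,0.006,0, 0,0,0,0,0,0.006,0]' | grep -E 'pos|contact'
```

```text
tool_pos: [0.5984, -0.1722, 0.0831]
contact_force: [-0.8, -0.2, 0.0]
tool_pos: [0.6003, -0.1732, 0.0792]
contact_force: [0.4, -0.0, -1.5]
tool_pos: [0.5998, -0.1731, 0.0753]
contact_force: [-0.8, -0.1, -0.1]
```

```bash
python3 -m crank '[0,0,0,0,-0.005,0.004,0, 0,0,0,0,-0.005,0.006,0]' | grep -E 'pos|contact'
python3 -m crank '[0,0,0,0,0,0.004,0, 0,0,0,0,0,0.004,0]' | grep -E 'pos|contact'
```

```text
tool_pos: [0.5967, -0.1728, 0.0716]
contact_force: [-0.0, 0.6, -0.3]
tool_pos: [0.597, -0.173, 0.0711]
contact_force: [-4.2, 0.4, 6.4]
```

```bash
python3 -m crank '[0,0,0,0,0,0,0.3, 0,0,0,0,0,0,0.6, 0,0,0,0,0,0,0.7, 0,0,0,0,0,0,0.7, 0,0,0,0,0,-0.06,0.7, 0,0,0,0,0,-0.16,0.7, 0,0,0,0,0,-0.3,0.8, 0,0,0,0,0,-0.3,1]' | grep -E 'pos|contact|open'
python3 -m crank '[0,0,0,0,-0.2,-0.1,1, 0,0,0,0,-0.2,-0.1,1, 0,0,0,0,-0.2,-0.1,1, 0,0,0,0,-0.2,-0.1,1, 0,0,0,0,-0.2,-0.1,1, 0,0,0,0,-0.2,-0.1,1, 0,0,0,0,-0.2,-0.1,1, 0,0,0,0,-0.2,-0.1,1]' | grep -E 'pos|contact|open'
python3 - <<'E'
from plan import *
st(); s=grab('side'); t=grab('top')
for d in(s,t):
  for c,a,P in blobs(d): print(c,a,np.percentile(P,[2,50,98],axis=0).ravel())
a=cv2.resize(s['img'],(560,420)); b=cv2.resize(t['img'][120:260,150:420],(540,280)); im=np.zeros((600,560,3),np.uint8)
im[:320]=s['img'][70:390]; im[320:,:540]=b; cv2.imwrite('pics/fin.png',im[:,:,::-1])
E
```

```text
tool_pos: [0.5996, -0.1739, 0.2263]
contact_force: [0.4, 0.1, 0.7]
opening: 0.0808
tool_pos: [0.4977, -0.1686, 0.2688]
contact_force: [0.0, 0.1, -0.7]
opening: 0.0852
t 26.65 p [ 0.498 -0.169  0.269] d [-0.003  0.001 -1.   ] x [0.041 0.999 0.   ] q [-0.519 -0.073  1.899 -0.001  1.319 -0.478] open 0.0852 F [ 0.007  0.074 -0.692] 0.0
[312. 187.] 626 [ 0.588 -0.033  0.046  0.599  0.036  0.086  0.616  0.1    0.102]
[334. 241.] 898 [ 0.58  -0.188  0.043  0.595 -0.105  0.075  0.612 -0.03   0.098]
[244. 172.] 96 [0.591 0.09  0.066 0.598 0.098 0.092 0.613 0.114 0.108]
[269. 172.] 78 [0.592 0.034 0.078 0.599 0.044 0.093 0.612 0.058 0.108]
[328. 175.] 100 [ 0.585 -0.099  0.074  0.592 -0.081  0.092  0.61  -0.072  0.108]
[296. 174.] 81 [ 0.587 -0.027  0.083  0.594 -0.012  0.093  0.606 -0.003  0.109]
[364. 178.] 87 [ 0.58  -0.177  0.084  0.588 -0.16   0.093  0.605 -0.153  0.108]
```

View pics/fin.png

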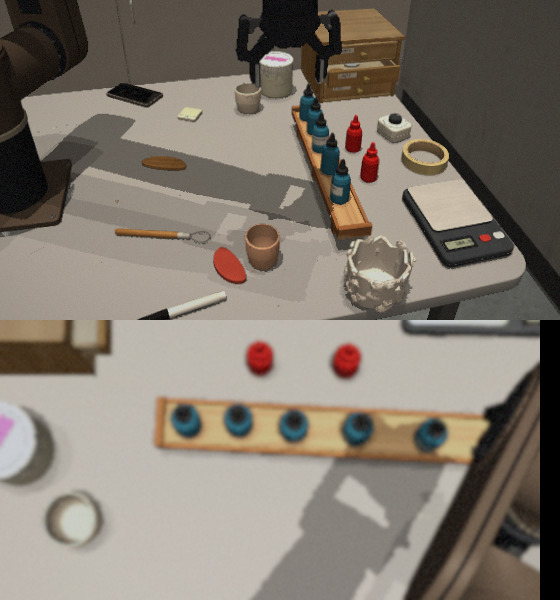

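Five teal bottles stand in the lane. In the lower panel they are at x=185, 238, 293, 358 and 432. The cups, tile and red bottles are undisturbed, and the gripper is clear.

```bash
python3 -c "
from workcell import ticket
print(ticket.hand_in())"
```

```text
the job is handed in; nothing more can be done
None
```

Both toppled bottles now stand upright on the rack's lane, one in the gap and one at the end place; nothing else was disturbed, and the job was handed in at about 27 s of the 64 s limit.

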